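Engage the crank key in a cigar-mould clamp

TASK

Take the T-handled crank key out of its wooden stand, lower its nose into the upright steel hub of the mould clamp and turn it, feeling, until its two side lugs slip into the hub's slots. Then push it fully home against the ejector spring and keep it pushed down there: finish while still gripping and holding it home. Leave the spray bottle, the bowl and the small cup where they are.

Things in the scene. Friction and masses are not known exactly. Their poses are not given: they have to be found in the camera images.
- crank_key: Loose steel key, 94 mm long, 0.2 to 0.37 kg, upright in the stand. Origin: tip of the nose (lowest point); z up along the shaft. Nose 20 mm in diameter, its first 6 mm tapered from 12 mm. Two lugs along +x and -x, 36 mm over both, 8 mm wide, 22 to 32 mm above the tip; above them a 16 mm shaft and a crossbar. Half a turn about z makes no difference.
- key_bar (a point): Centre of the key's dark wooden crossbar, 82 mm above the tip; axes are the key's. The bar is 80 mm long along x, in line with the lugs, 20 mm wide (y) and 24 mm high; grip it across y.
- stand: Fixed wooden block 90 x 90 x 30 mm, origin at the centre of its underside; a 25 mm round hole in its top takes the key's nose, and the lugs rest on the top (tip 8 mm above the table). Pull the key straight up, over 25 mm, to free it.
- clamp: Fixed grey mould clamp, bed 270 x 130 mm; origin on the table under the hub's axis; x runs from the gear case (92 mm square, 60 mm high) to the jaws and wooden mould (75 mm high). It may stand left or right. Its hub does not turn. Lugs across the slots: the key stops with its tip 22 mm below the hub's face. Lugs in line: it goes on and is home at 36 mm, lugs on the slot floors.
- hub_mouth (a point): Centre of the top face of the clamp's round upright steel hub (54 mm diameter, face 102 mm above the table); axes are the clamp's, not the slots'. Vertical bore 22.5 mm in diameter. Two slots across the face, half a turn apart, 11 mm wide, 14 mm deep, 46 mm over both ends, lie at an unmeasured angle within 0.6 rad either side of the clamp's x axis, seen from above as gaps.
- ejector (a joint): Travel in m of the brass spring ejector inside the bore: 0 up (its top 26 mm below the hub's face), 0.010 when the key is fully home. It pushes back with 5 N at 0 and 9 N at 0.010, more than the key's weight, so a key let go is lifted again.
- spray_bottle: White spray bottle, 191 mm high, 68 mm in diameter, standing; origin at the centre of its underside. Leave alone.
- bowl: Empty grey plastic bowl, 90 mm across, 45 mm high; origin at the centre of its underside. Leave alone.
- cup: Small black cup, 50 mm across, 40 mm high; origin at the centre of its underside. Leave alone.
Not all that is in view belongs to the job. Leave any blue look-alike of the stand alone.

How it is judged:
On the way, in this order (a step that is already met when the one before it is completed fails the run):
1. the key is gripped and lifted clear of its stand (z of crank_key in the frame of stand above 0.035 m and contact force between the fingers and crank_key above 2 N), for 0.1 s.
2. the nose is in the hub's bore (z of crank_key in the frame of hub_mouth below -0.008 m and horizontal distance between crank_key and hub_mouth below 0.005 m), for 0.1 s.
3. the lugs have slipped into the slots (z of crank_key in the frame of hub_mouth below -0.026 m and horizontal distance between crank_key and hub_mouth below 0.004 m), for 0.1 s.
At the end, for the whole second after the job is handed in: The key stands upright (within 0.12 rad) in the hub with its lugs in the slots, its tip at least 32.5 mm below the hub's face (36 mm is fully home) and within 4 mm of the hub's axis, the ejector held down at least 6.5 mm, the key at rest and still gripped by the fingers (z of crank_key in the frame of hub_mouth below -0.0325 m and horizontal distance between crank_key and hub_mouth below 0.004 m and angle between crank_key's own z axis and vertical below 0.12 rad and value of joint ejector above 0.0065 m and contact force between the fingers and crank_key above 3 N and linear speed of crank_key below 0.02 m/s); the arm keeps its last pose, push and grip.
It fails at once if the spray bottle is moved by more than 30 mm (distance of spray_bottle from where it was at the start of the episode above 0.03 m).
It fails at once if the bowl is moved by more than 30 mm (distance of bowl from where it was at the start of the episode above 0.03 m).
It fails at once if the cup is moved by more than 30 mm (distance of cup from where it was at the start of the episode above 0.03 m).
It also fails if it takes over 54 s, if anything falls off the work surface, if the arm or the gripper's body presses on something with over 40 N, if the wrist force passes 120 N, or if a joint passes its speed limit or range.

ROBOT

A 6-joint arm with a two-finger parallel gripper is mounted at the origin on the work surface. World frame = base frame: x ahead of the robot, y to its left, z up, the work surface at z = 0. Lengths are in m, angles in rad, forces in N, time in s.
With the tool pointing down it reaches from about 0.25 to 0.775 m from the base axis. Payload 4 kg.
Tool frame: the origin (TCP) lies between the finger pads; the fingertips stand 25 mm ahead of it and the grasp point (between the pads) lies 6 mm ahead of it; z points along the fingers, y is the line along which they close (so a half turn about z gives the same grasp; the last joint's range is limited). The gripper opens to 85 mm and grips with 20 to 120 N. Pads are 22 mm wide; open, the fingers measure 114 mm over their backs; the gripper's body (76 mm by 85 mm) begins 54 mm behind the grasp point. The pads swing forward as they close: fully open they stand 13 mm farther back than shut.
Start: joints at [-1.404, 0.087, 1.371, -0, 1.684, -0.103], TCP at [0.147, -0.53, 0.256] pointing down, gripper open.
Joint ranges: [-3.1, 3.1], [-0.76, 2.03], [0.27, 2.55], [-1.08, 4.22], [0.17, 2.65], [-2.57, 2.57]. Speed limits (rad/s): [2.79, 2.79, 3.14, 3.14, 3.14, 3.14].

INTERFACE

Orientations are given as a unit quaternion [w, x, y, z].
In Python, from station import bot, viewer, models gives the robot as it stands. The module is installed in compiled form; this text tells all that it offers.
- The arm moves only by the shell command python3 -m jog 'ROWS' [OPENING] [FORCE]. ROWS is a JSON list of rows, 1 to 10 of them, each of 6 numbers: dx, dy, dz in m, then a rotation vector rx, ry, rz in rad; each row is the pose to reach, as a shift and turn from the pose commanded when the command began, along the tool's axes at that moment; what a row does not reach only later rows make up. A row lasts 1/10 s, in which the tool goes at most 0.05 m and 0.15 rad, less where a joint would pass 70% of its speed; a pose out of reach is approached as far as the arm can. OPENING is the finger opening in m, set as the command begins (- or left out keeps the last). The fingers move at their own pace and stop on an object; FORCE is the grip in N (left out, the last holds). Time passes only in rows, so rows that do not move let the fingers close. It prints the time, the measured TCP pose, the force, the opening and the grip force at its end.
- bot.state(): the state, without advancing time (a new reading comes with each control period).
- viewer.capture(name): name is "scene" or "side" or "wrist"; returns a dict with "img" (480x640x3 uint8, blue, green, red), "fx", "fy", "cx", "cy" (pixels), "camera_from_world" (4x4, takes a point from world to camera coordinates). Camera axes: x right, y down, z forward; pixel columns grow to the right and rows downward; lengths in m; the calibration is good to about 2 mm. A picture is of the moment at which its call begins. There is no depth.
- bot.job_done(): hands the job in; it is judged then, once.
Trained networks look in the newest picture that a camera, given by its name, has taken for a name from the list of things; names that differ only in an ending like _2 or _b are one class to them, and where a whole thing is asked for, a point or a joint stands for the part that bears it (a point fixed in the world has none). Each returns a list of dicts, best first, with "p" (0 to 1); they miss things now and then, are a little off and sometimes report something else, mostly with a low value. They report only what shows in the picture. A call takes as long as a camera call. They do not tell look-alikes from the thing itself.
- models.recognise(target, camera): "centre" ([x, y, z] in m, in the coordinates of the camera as it stood for that picture, good to about 4 mm: the middle of the surface that is visible of it).
- models.regions_of(target, camera): "mask" (480x640 bool, what is visible of it).
- models.pinpoint(target, camera): "centre" ([x, y, z] in m, in the coordinates of the camera as it stood for that picture, good to about 4 mm: a listed point, or the origin of a listed thing).
The state is a dict: "t": time; "joint_pos": joint angles; "dq": joint speeds; "tau": joint torques, N m; "ee_pos": TCP position; "orientation": TCP orientation; "contact_force": force on the tool from outside, world axes, zero at the start; "ft_torque": the same for the moment, N m; "gripper_width": finger opening in m; "grasp_force": force on a finger pad.
Only numpy, scipy, OpenCV 4.12 (cv2) and the standard library are available. Lean on these libraries where they do the work, as an engineer would, in place of code of your own. Each camera call takes 0.05 s, during which the arm holds its last target. There are 200 camera calls.

## Working session

There is one attempt and no reset: what is moved stays moved. The work goes in short steps, Python scripts to look and compute and a shell command to move; the robot and the scene stay as the last step left them, time stands still between calls to the robot, and variables do not carry over. Pictures are saved under pics/ and viewed, at most 10 in all, crops included, and the job is handed in when it is done.

```bash
mkdir -p pics
cat > h.py <<'E'
import numpy as np, cv2
from station import bot, viewer, models
def w(c,p):
    T=np.linalg.inv(c["camera_from_world"]); return (T@np.r_[p,1])[:3]
def ray(c,u,v,z):
    T=np.linalg.inv(c["camera_from_world"]); d=T[:3,:3]@np.array([(u-c["cx"])/c["fx"],(v-c["cy"])/c["fy"],1]); o=T[:3,3]
    return o+d*(z-o[2])/d[2]
def px(c,p):
    q=(c["camera_from_world"]@np.r_[p,1])[:3]; return np.array([c["fx"]*q[0]/q[2]+c["cx"],c["fy"]*q[1]/q[2]+c["cy"]])
E
python3 - <<'E'
from h import *
np.set_printoptions(precision=3,suppress=True)
for n in ["scene","side","wrist"]:
    c=viewer.capture(n); cv2.imwrite(f"pics/{n}0.png",c["img"])
    print(n, np.linalg.inv(c["camera_from_world"])[:3,3])
    for t in ["crank_key","key_bar","stand","clamp","hub_mouth","spray_bottle","bowl","cup"]:
        print(t,[(round(r["p"],2),w(c,r["centre"]),px(c,w(c,r["centre"])).round()) for r in models.pinpoint(t,n)[:3]])
s=bot.state(); print(s)
E
```

```text
scene [ 1.097 -0.52   0.759]
crank_key [(0.6, array([0.566, 0.242, 0.004]), array([370., 245.]))]
key_bar [(0.84, array([0.564, 0.242, 0.091]), array([371., 213.]))]
stand [(0.87, array([0.562, 0.244, 0.   ]), array([369., 245.])), (0.74, array([ 0.395,  0.254, -0.003]), array([316., 215.])), (0.6, array([ 0.593,  0.091, -0.004]), array([336., 288.]))]
clamp [(0.88, array([ 0.523, -0.171, -0.003]), array([215., 345.]))]
hub_mouth [(0.61, array([0.565, 0.244, 0.007]), array([370., 243.]))]
spray_bottle [(0.85, array([ 0.72 , -0.009,  0.002]), array([353., 346.]))]
bowl [(0.58, array([ 0.427, -0.012,  0.003]), array([244., 275.]))]
cup [(0.79, array([ 0.495,  0.417, -0.   ]), array([390., 201.])), (0.59, array([ 0.718, -0.008, -0.   ]), array([353., 346.]))]
side [0.179 0.438 0.628]
crank_key [(0.65, array([0.563, 0.246, 0.007]), array([246., 316.]))]
key_bar [(0.66, array([0.56 , 0.242, 0.089]), array([243., 285.])), (0.28, array([0.561, 0.244, 0.008]), array([247., 315.]))]
stand [(0.81, array([0.584, 0.095, 0.   ]), array([308., 264.])), (0.78, array([ 0.391,  0.253, -0.   ]), array
[... 313 characters left out ...]
y([ 0.719, -0.011,  0.003]), array([304., 200.]))]
cup [(0.73, array([ 0.486,  0.419, -0.003]), array([175., 425.]))]
wrist [ 0.21  -0.513  0.375]
crank_key []
key_bar []
stand []
clamp []
hub_mouth []
spray_bottle []
bowl []
cup []
{'t': 1.35, 'joint_pos': array([-1.404,  0.087,  1.371, -0.   ,  1.684, -0.103]), 'dq': array([ 0.   ,  0.001, -0.   , -0.   , -0.   ,  0.001]), 'tau': array([ -0.   , -35.172, -31.346,  -0.   ,   0.   ,   0.   ]), 'ee_pos': array([ 0.147, -0.53 ,  0.256]), 'orientation': array([ 0.   ,  0.991,  0.134, -0.   ]), 'contact_force': array([ 0.066, -0.41 , -0.292]), 'ft_torque': array([-0.036, -0.027,  0.029]), 'grasp_force': 0.0, 'gripper_width': 0.08553580546427261}
```

View pics/scene0.png

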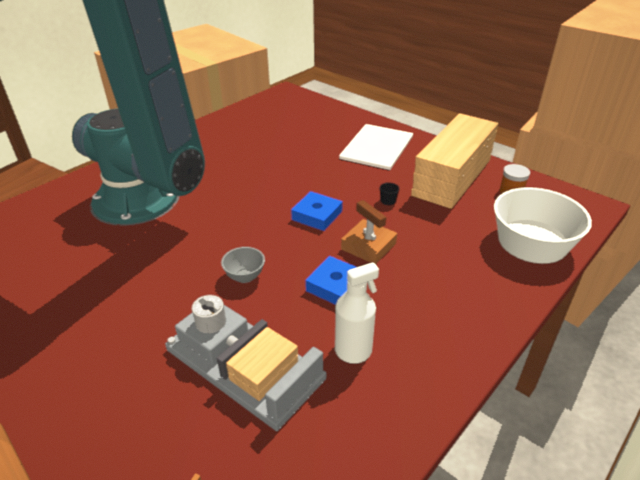

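View pics/side0.png

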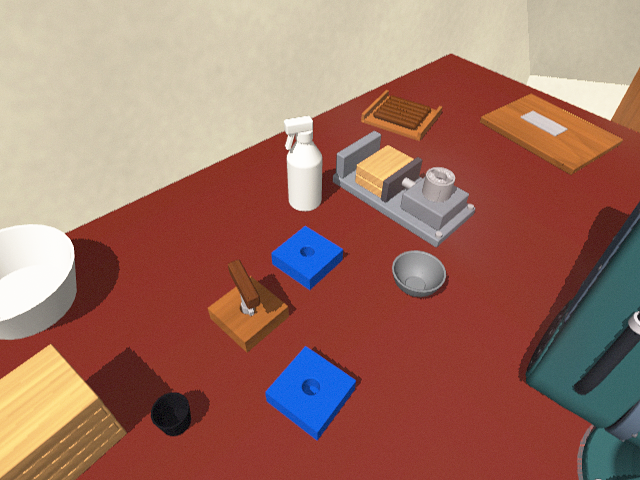

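Scene: the wooden stand with the key is at (370,240). The blue look-alikes are at (317,210) and (333,282) and don't fit, since they are blue and hold no key. The hub is at (208,312) in scene and (439,180) in side. One enlarged crop will confirm the key and hub.

Run:
```python
from h import *
a=cv2.imread("pics/scene0.png"); b=cv2.imread("pics/side0.png")
f=lambda i,u,v,w=40,h=30: cv2.resize(i[v-h:v+h,u-w:u+w],(400,300),interpolation=cv2.INTER_CUBIC)
cv2.imwrite("pics/crop.png",np.vstack([np.hstack([f(a,370,225),f(b,244,290)]),np.hstack([f(a,208,312),f(b,439,182)])]))
```

```text
(no output)
```

View pics/crop.png

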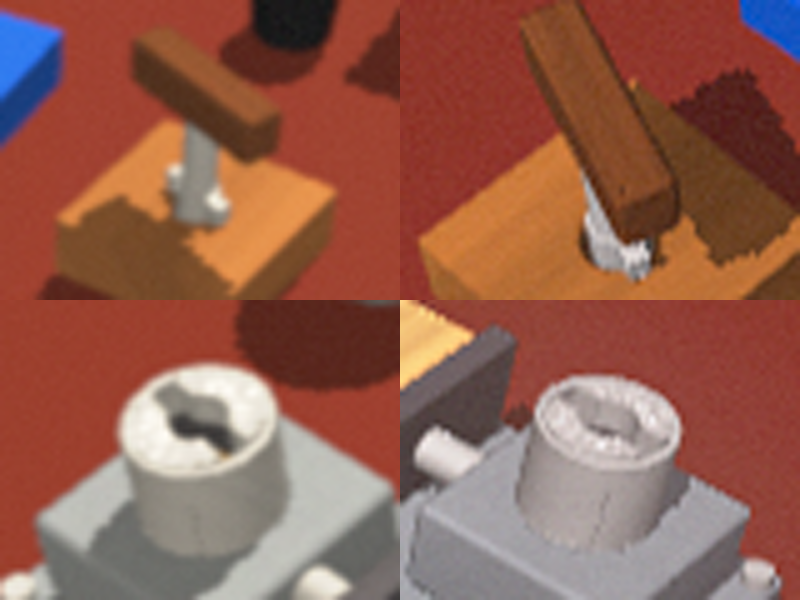

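Run:
```python
from h import *
np.set_printoptions(precision=4,suppress=True)
C={n:viewer.capture(n) for n in["scene","side"]}
for n,e,hb,s in [("scene",[(359.8,202),(382.8,219.2)],(207.6,306),[(168+33,282+18.4),(168+47,282+29)]),("side",[(233.4,262.2),(253.4,298.4)],(440.6,176.4),[(399+31,152+19),(399+53,152+29)])]:
    c=C[n]; p=[ray(c,*q,.102) for q in e]; d=p[1]-p[0]; print(n,"bar",(p[0]+p[1])/2,np.linalg.norm(d),np.degrees(np.arctan2(d[1],d[0])))
    print("hub",ray(c,*hb,.102)); q=[ray(c,*k,.102) for k in s]; d=q[1]-q[0]; print("slots",(q[0]+q[1])/2,np.linalg.norm(d),np.degrees(np.arctan2(d[1],d[0])))
```

```text
scene bar [0.5666 0.2367 0.102 ] 0.07684279324629312 -13.436280083498238
hub [ 0.5262 -0.1726  0.102 ]
slots [ 0.526  -0.1717  0.102 ] 0.038008716756659816 -0.3965493227198259
side bar [0.5582 0.2414 0.102 ] 0.0764603900457792 167.32564517421497
hub [ 0.5191 -0.171   0.102 ]
slots [ 0.5196 -0.1725  0.102 ] 0.04536999594238736 -170.59123643757485
```

```bash
R='[0.303,-0.316,0,0,0,0]'; python3 -m jog '[[0.303,-0.316,0,0,0,0],[0.303,-0.316,0,0,0,0],[0.303,-0.316,0,0,0,0],[0.303,-0.316,0,0,0,0],[0.303,-0.316,0,0,0,0],[0.303,-0.316,0,0,0,0],[0.303,-0.316,0,0,0,0],[0.303,-0.316,0,0,0,0],[0.303,-0.316,0,0,0,0]]' 0.085
python3 -m jog '[[0.303,-0.316,0,0,0,0.503],[0.303,-0.316,0,0,0,0.503],[0.303,-0.316,0,0,0,0.503],[0.303,-0.316,0,0,0,0.503],[0.303,-0.316,0,0,0,0.503],[0.303,-0.316,0,0,0,0.503],[0.303,-0.316,0,0,0,0.503],[0.303,-0.316,0,0,0,0.503],[0.303,-0.316,0,0,0,0.503],[0.303,-0.316,0,0,0,0.503]]'
python3 - <<'E'
from h import *
c=viewer.capture("wrist"); cv2.imwrite("pics/w1.png",c["img"]); np.save("w1.npy",c["camera_from_world"]); print(c["fx"],c["cx"],c["cy"],np.linalg.inv(c["camera_from_world"]).round(3))
s=bot.state();print(s["t"],s["ee_pos"],s["orientation"],s["joint_pos"])
for t in["key_bar","stand"]: print(t,[(r["p"],w(c,r["centre"])) for r in models.pinpoint(t,"wrist")])
E
```

```text
t: 2.35
ee_pos: [0.3551, -0.1423, 0.2568]
orientation: [0.0, 0.991, 0.135, 0.001]
contact_force: [1.0, -0.6, 0.3]
gripper_width: 0.0848
grasp_force: 0.0
t: 3.35
ee_pos: [0.563, 0.2441, 0.2553]
orientation: [-0.0, 0.993, -0.115, -0.0]
contact_force: [-0.1, -0.6, -0.5]
gripper_width: 0.085
grasp_force: 0.0
373.31682872096235 321.35414799299093 234.89468493440248 [[-0.228 -0.94  -0.254  0.627]
 [-0.974  0.22   0.06   0.228]
 [-0.001  0.261 -0.965  0.374]
 [ 0.     0.     0.     1.   ]]
3.4 [0.56381338 0.24632171 0.25459973] [-1.49709000e-03  9.93490198e-01 -1.13907472e-01 -2.69767356e-04] [0.31833122 0.23309606 1.20769972 0.00296939 1.70003122 2.11782211]
key_bar [(0.86, array([0.55845657, 0.23663297, 0.09190396]))]
stand [(0.82, array([0.56310649, 0.23642126, 0.00407901])), (0.69, array([0.58981553, 0.0939644 , 0.00208155])), (0.69, array([ 3.89844546e-01,  2.52499099e-01, -1.75457240e-04]))]
```

View pics/w1.png

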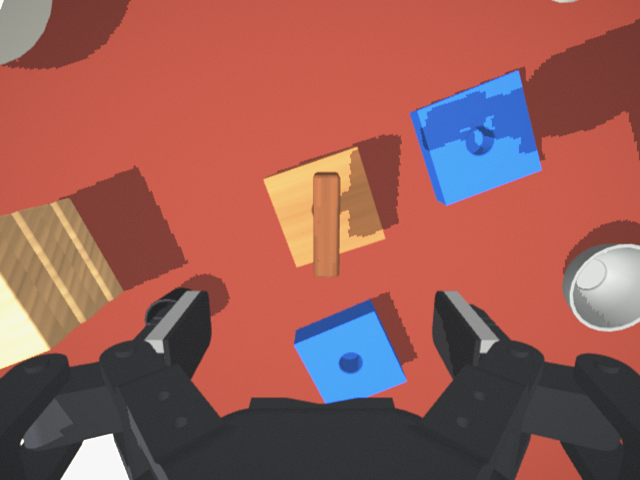

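The picture shows the wooden stand at (325,205) with the bar's top running from about (326,180) to (326,276). The blue stands are at (478,138) and (350,355), and the fingers have clear space.

Run:
```python
from h import *
np.set_printoptions(precision=4,suppress=True)
c=dict(fx=373.317,fy=373.317,cx=321.354,cy=234.895,camera_from_world=np.load("w1.npy"))
im=cv2.imread("pics/w1.png"); h=cv2.cvtColor(im,cv2.COLOR_BGR2HSV)
for v in(190,210,230,250,268): print(v,im[v,300:350:2].tolist()[:0],[ (u,int(im[v,u,2])) for u in range(308,346,2)])
print([(v,im[v,326].tolist()) for v in range(166,284,4)])
p=[ray(c,326,180,.102),ray(c,326.5,276,.102)]; d=p[0]-p[1]; print(p,(p[0]+p[1])/2,np.linalg.norm(d),np.degrees(np.arctan2(d[1],d[0])))
```

```text
190 [] [(308, 245), (310, 246), (312, 246), (314, 203), (316, 210), (318, 215), (320, 213), (322, 202), (324, 195), (326, 196), (328, 200), (330, 203), (332, 211), (334, 207), (336, 205), (338, 153), (340, 201), (342, 242), (344, 240)]
210 [] [(308, 240), (310, 240), (312, 143), (314, 200), (316, 204), (318, 202), (320, 200), (322, 202), (324, 198), (326, 197), (328, 201), (330, 208), (332, 213), (334, 206), (336, 190), (338, 139), (340, 151), (342, 172), (344, 179)]
230 [] [(308, 242), (310, 242), (312, 241), (314, 192), (316, 202), (318, 204), (320, 204), (322, 203), (324, 199), (326, 198), (328, 202), (330, 207), (332, 210), (334, 203), (336, 180), (338, 143), (340, 249), (342, 244), (344, 244)]
250 [] [(308, 245), (310, 245), (312, 245), (314, 173), (316, 189), (318, 200), (320, 205), (322, 203), (324, 200), (326, 198), (328, 198), (330, 208), (332, 206), (334, 203), (336, 172), (338, 146), (340, 247), (342, 245), (344, 245)]
268 [] [(308, 209), (310, 208), (312, 204), (314, 172), (316, 190), (318, 203), (320, 205), (322, 204), (324, 201), (326, 198), (328, 199), (330, 204), (332
[... 199 characters left out ...]
86, [85, 125, 198]), (190, [82, 123, 196]), (194, [84, 123, 196]), (198, [82, 124, 196]), (202, [83, 125, 199]), (206, [84, 126, 198]), (210, [83, 125, 197]), (214, [84, 127, 199]), (218, [83, 125, 199]), (222, [81, 123, 197]), (226, [83, 126, 199]), (230, [83, 125, 198]), (234, [84, 125, 199]), (238, [84, 125, 199]), (242, [82, 123, 198]), (246, [82, 123, 198]), (250, [82, 123, 198]), (254, [84, 126, 201]), (258, [82, 123, 199]), (262, [84, 125, 200]), (266, [82, 124, 198]), (270, [83, 124, 197]), (274, [84, 126, 198]), (278, [80, 96, 209]), (282, [79, 97, 208])]
[array([0.5953, 0.2325, 0.102 ]), array([0.5228, 0.2489, 0.102 ])] [0.5591 0.2407 0.102 ] 0.07427699707391645 -12.709985330430703
```

```bash
python3 -m jog '[[-0.002,0,0.05,0,0,0],[-0.002,0,0.10,0,0,0],[-0.002,0,0.14,0,0,0],[-0.002,0,0.159,0,0,0],[-0.002,0,0.159,0,0,0],[-0.002,0,0.159,0,0,0]]'
python3 -m jog '[[0,0,0,0,0,0],[0,0,0,0,0,0],[0,0,0,0,0,0],[0,0,0,0,0,0],[0,0,0,0,0,0],[0,0,0,0,0,0]]' 0.0 80
```

```text
t: 4.1
ee_pos: [0.5605, 0.2401, 0.0983]
orientation: [-0.0, 0.993, -0.117, 0.0]
contact_force: [-0.0, -0.6, 0.6]
gripper_width: 0.0852
grasp_force: 0.0
t: 4.7
ee_pos: [0.5607, 0.2412, 0.0982]
orientation: [-0.0, 0.993, -0.116, 0.001]
contact_force: [0.2, 0.1, 3.1]
gripper_width: 0.0185
grasp_force: 78.5
```

```bash
python3 -m jog '[[0,0,-0.03,0,0,0],[0,0,-0.07,0,0,0],[0,0,-0.11,0,0,0],[0,0,-0.14,0,0,0],[0,0,-0.14,0,0,0],[0,0,-0.14,0,0,0]]'
```

```text
t: 5.3
ee_pos: [0.5601, 0.241, 0.2366]
orientation: [0.0, 0.993, -0.116, -0.0]
contact_force: [0.4, 0.0, -3.5]
gripper_width: 0.019
grasp_force: 79.6
```

```bash
python3 -m jog '[[0.057,0.345,0,0,0,-0.23],[0.057,0.345,0,0,0,-0.23],[0.057,0.345,0,0,0,-0.23],[0.057,0.345,0,0,0,-0.23],[0.057,0.345,0,0,0,-0.23],[0.057,0.345,0,0,0,-0.23],[0.057,0.345,0,0,0,-0.23],[0.057,0.345,0,0,0,-0.23],[0.057,0.345,0,0,0,-0.23],[0.057,0.345,0,0,0,-0.23]]'
python3 - <<'E'
from h import *
np.set_printoptions(precision=4,suppress=True)
for n in("wrist","scene","side"):
    c=viewer.capture(n); cv2.imwrite(f"pics/{n}2.png",c["img"]); np.save(f"{n}2.npy",c["camera_from_world"])
    print(n,c["fx"],c["cx"],c["cy"],bot.state()["ee_pos"])
    if n=="wrist": print(px(c,[.522,-.172,.102]))
    for t in["key_bar","hub_mouth","crank_key"]: print(t,[(r["p"],w(c,r["centre"])) for r in models.pinpoint(t,n)])
E
```

```text
t: 6.3
ee_pos: [0.5353, -0.1068, 0.2351]
orientation: [-0.001, 1.0, -0.001, -0.002]
contact_force: [0.2, 0.3, -2.6]
gripper_width: 0.0188
grasp_force: 79.7
wrist 373.31682872096235 321.35414799299093 234.89468493440248 [ 0.5356 -0.1064  0.2356]
[413.3098 249.8832]
key_bar [(0.9, array([ 0.5333, -0.1077,  0.2302]))]
hub_mouth []
crank_key [(0.6, array([ 0.5382, -0.108 ,  0.1416]))]
scene 530.4940893084287 318.2680935381221 246.45487050324508 [ 0.5361 -0.1065  0.2372]
key_bar [(0.61, array([ 0.5394, -0.105 ,  0.2296]))]
hub_mouth [(0.64, array([ 0.5265, -0.1695, -0.0039]))]
crank_key [(0.94, array([ 0.5398, -0.1048,  0.1449]))]
side 454.68316043128766 316.4261534115069 242.00325866271828 [ 0.5361 -0.1073  0.2375]
key_bar [(0.91, array([ 0.5333, -0.1087,  0.2304]))]
hub_mouth []
crank_key [(0.83, array([ 0.5366, -0.1038,  0.1489]))]
```

View pics/wrist2.png

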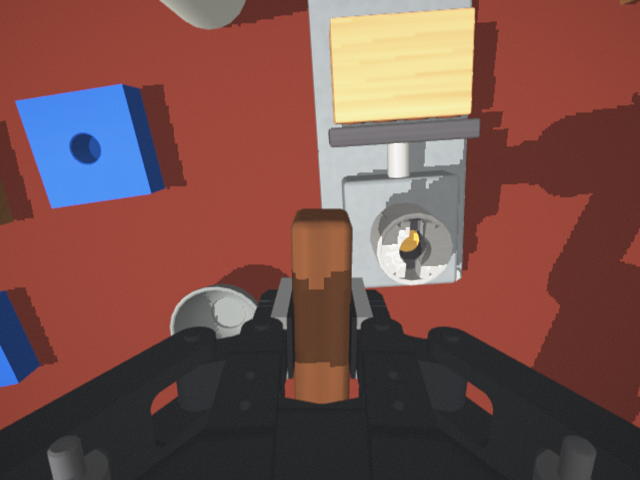

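The wrist picture shows the hub at about (413,248), with its slots at the top and bottom (about (415,225) and (412,272)), and the bar gripped at (321,310). I'll enlarge it.

Run:
```python
from h import *
a=cv2.imread("pics/scene2.png"); b=cv2.imread("pics/side2.png");d=cv2.imread("pics/wrist2.png")
K=dict(scene=(530.494,318.268,246.455),side=(454.683,316.426,242.003))
for n in K:
    f,x,y=K[n]; c=dict(fx=f,fy=f,cx=x,cy=y,camera_from_world=np.load(n+"2.npy")); print(n,px(c,[.536,-.106,.145]),px(c,[.536,-.106,.148+.08]))
f=lambda i,u,v,w=40,h=30: cv2.resize(i[v-h:v+h,u-w:u+w],(400,300),interpolation=cv2.INTER_CUBIC)
def k(i,n):
    g,x,y=K[n]; c=dict(fx=g,fy=g,cx=x,cy=y,camera_from_world=np.load(n+"2.npy")); u,v=px(c,[.536,-.106,.17]).astype(int); print(n,"origin",u-40,v-30); return f(i,u,v)
cv2.imwrite("pics/crop2.png",np.vstack([np.hstack([f(d,413,248),f(d,321,250,80,60)]),np.hstack([k(a,"scene"),k(b,"side")])]))
```

```text
scene [237.91531792 270.40360874] [232.64405798 232.5761411 ]
side [414.2454352 167.5919264] [422.90294715 125.65336506]
scene origin 196 229
side origin 376 125
```

View pics/crop2.png

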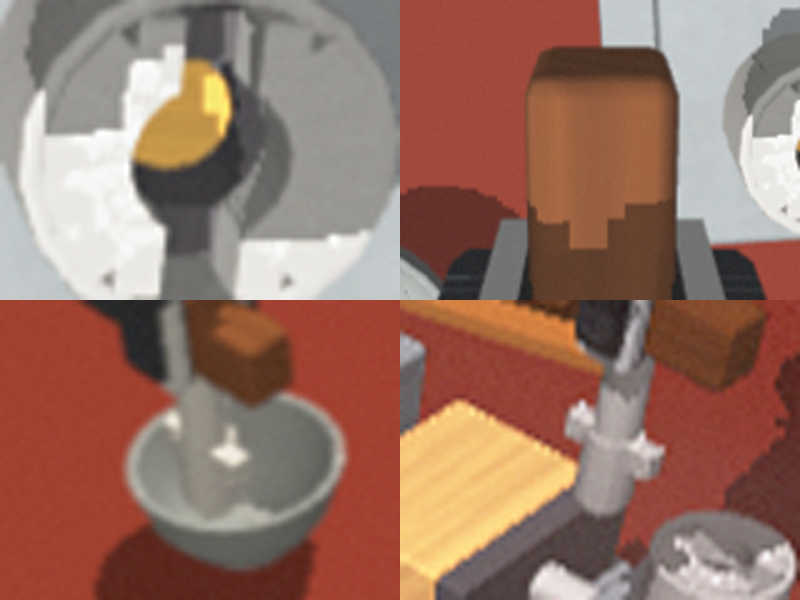

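Run:
```python
from h import *
from scipy.optimize import least_squares
np.set_printoptions(precision=4,suppress=True)
K=dict(scene=(530.494,318.268,246.455),side=(454.683,316.426,242.003),wrist=(373.317,321.354,234.895))
C={n:dict(fx=f,fy=f,cx=x,cy=y,camera_from_world=np.load(n+"2.npy")) for n,(f,x,y) in K.items()}
c=C["wrist"]
for u,v in[(415,248),(414,248)]: print("hub",ray(c,u,v,.102))
a,b=ray(c,417.6,220,.102),ray(c,413.2,276,.102); d=a-b; print("slot",(a+b)/2,np.linalg.norm(d),np.degrees(np.arctan2(d[1],d[0])))
def tri(o): return least_squares(lambda p:np.r_[tuple(px(C[n],p)-q for n,q in o.items())],[.53,-.1,.15])
r=tri(dict(scene=(238.4,270.6),side=(416.8,166.0))); print("tip",r.x,r.fun)
r=tri(dict(scene=(207.6,306),side=(440.6,176.4),wrist=(415,248))); print("hub",r.x,r.fun)
# lug ends (scene, side) midpoint heights
p=[ray(c,294+0,222,.2395),ray(c,351,222,.2395)]; print("bar y",(p[0]+p[1])/2, p[0]-p[1], bot.state()["ee_pos"])
```

```text
hub [ 0.5234 -0.1731  0.102 ]
hub [ 0.5234 -0.1724  0.102 ]
slot [ 0.523  -0.1734  0.102 ] 0.04126752916137511 -0.649021698161415
tip [ 0.5362 -0.1084  0.1469] [-1.5662 -0.2417 -1.5531  0.1036]
hub [ 0.5227 -0.1734  0.0997] [-1.532   0.2337 -0.9962 -0.4765 -0.383   0.0138]
bar y [ 0.5748 -0.1079  0.2395] [0.     0.0178 0.    ] [ 0.5361 -0.1077  0.2374]
```

Slot angle is about 0° and the key is already at yaw of about 0. I'll move over the hub, then check the fit.

```bash
python3 -m jog '[[-0.013,0.04,0,0,0,0],[-0.013,0.066,0,0,0,0],[-0.013,0.066,0,0,0,0],[-0.013,0.066,0.02,0,0,0],[-0.013,0.066,0.037,0,0,0],[-0.013,0.066,0.037,0,0,0],[-0.013,0.066,0.037,0,0,0]]'
python3 - <<'E'
from h import *
S=[]
for n in("scene","side"):
    c=viewer.capture(n); u,v=px(c,[.523,-.173,.12]).astype(int); print(n,"origin",u-40,v-45, px(c,[.523,-.173,.11]),bot.state()["ee_pos"],bot.state()["orientation"])
    S.append(cv2.resize(c["img"][v-45:v+45,u-40:u+40],(400,450),interpolation=cv2.INTER_CUBIC))
cv2.imwrite("pics/crop3.png",np.hstack(S))
E
```

```text
t: 7.6
ee_pos: [0.5228, -0.1734, 0.2003]
orientation: [-0.0, 1.0, -0.001, -0.0]
contact_force: [-0.0, -0.4, -1.5]
gripper_width: 0.0187
grasp_force: 79.8
scene origin 164 252 [205.54374613 301.9671392 ] [ 0.52322299 -0.17361681  0.20121686] [ 2.23019063e-04  9.99998796e-01 -1.41479345e-03  5.96702653e-04]
side origin 401 122 [440.46679663 171.47749866] [ 0.52341527 -0.17376574  0.20167213] [ 4.41946438e-04  9.99998359e-01 -1.42282350e-03  1.03074125e-03]
```

View pics/crop3.png

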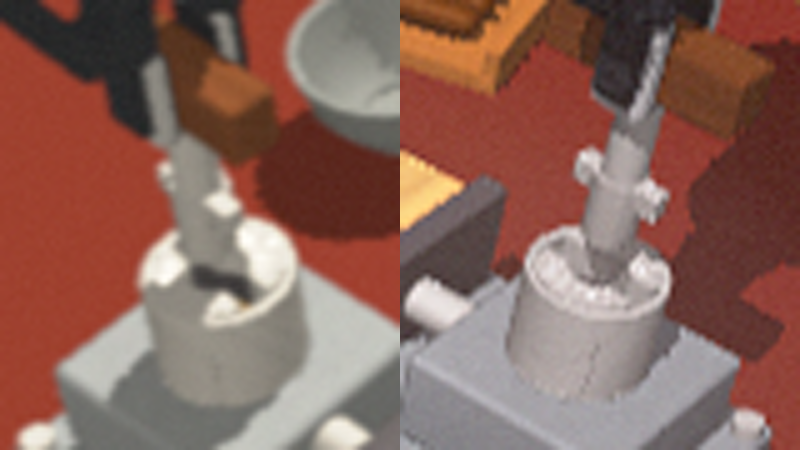

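The tip is about 9 mm above the face and near the hub axis (scene crop (212,265), side crop (603,278)). I'll lower it, feeling for contact.

```bash
python3 -m jog '[[0,0,0.006,0,0,0],[0,0,0.010,0,0,0],[0,0,0.012,0,0,0],[0,0,0.014,0,0,0],[0,0,0.014,0,0,0]]'
```

```text
t: 8.2
ee_pos: [0.5226, -0.1736, 0.1859]
orientation: [-0.0, 1.0, -0.002, -0.0]
contact_force: [0.4, 0.5, -2.1]
gripper_width: 0.0187
grasp_force: 79.9
```

```bash
python3 -m jog '[[0,0,0.003,0,0,0],[0,0,0.006,0,0,0],[0,0,0.008,0,0,0],[0,0,0.008,0,0,0],[0,0,0.008,0,0,0],[0,0,0.008,0,0,0]]'
```

```text
t: 8.8
ee_pos: [0.5226, -0.1736, 0.1779]
orientation: [-0.0, 1.0, -0.002, -0.0]
contact_force: [0.6, 1.3, -2.9]
gripper_width: 0.0188
grasp_force: 79.7
```

```bash
python3 -m jog '[[0,0,0.003,0,0,0],[0,0,0.006,0,0,0],[0,0,0.008,0,0,0],[0,0,0.010,0,0,0],[0,0,0.011,0,0,0],[0,0,0.011,0,0,0]]'
```

```text
t: 9.4
ee_pos: [0.523, -0.1734, 0.1671]
orientation: [-0.0, 1.0, -0.002, 0.0]
contact_force: [0.3, 4.6, -0.4]
gripper_width: 0.0188
grasp_force: 80.0
```

```bash
python3 -m jog '[[0,0.0005,0.002,0,0,0],[0,0.0005,0.004,0,0,0],[0,0.0005,0.004,0,0,0]]'
```

```text
t: 9.7
ee_pos: [0.5231, -0.1735, 0.165]
orientation: [-0.001, 1.0, -0.001, 0.001]
contact_force: [-2.5, 6.5, 5.7]
gripper_width: 0.0185
grasp_force: 81.2
```

```bash
python3 -m jog '[[0.0005,-0.001,0,0,0,0],[0.0005,-0.0015,0,0,0,0],[0.0005,-0.0015,0,0,0,0],[0.0005,-0.0015,0,0,0,0]]'; python3 -c "
from h import *
print(bot.state())"
```

```text
t: 10.1
ee_pos: [0.5233, -0.1732, 0.1649]
orientation: [0.001, 1.0, -0.002, 0.0]
contact_force: [-3.0, 3.6, 5.1]
gripper_width: 0.0189
grasp_force: 80.9
{'t': 10.1, 'joint_pos': array([-4.21945024e-01,  1.24740504e-01,  1.51196717e+00, -1.04855178e-03,
        1.50369629e+00,  1.15224498e+00]), 'dq': array([-0.00069203, -0.00181366,  0.00077838,  0.00159478, -0.00089014,
       -0.0007584 ]), 'tau': array([ -1.38376415, -33.26655149, -29.83300745,  -0.79596229,
        -1.48736358,  -0.04777426]), 'ee_pos': array([ 0.52326396, -0.17319952,  0.16491165]), 'orientation': array([ 7.20083104e-04,  9.99998305e-01, -1.66199339e-03,  3.29202038e-04]), 'contact_force': array([-3.01427999,  3.63100308,  5.12528671]), 'ft_torque': array([ 0.75179388,  0.62063416, -0.03907792]), 'grasp_force': 80.91869115829468, 'gripper_width': 0.018929854426014685}
```

```bash
python3 -m jog '[[-0.001,-0.001,0.002,0,0,0],[-0.001,-0.0015,0.004,0,0,0],[-0.001,-0.0015,0.006,0,0,0],[-0.001,-0.0015,0.006,0,0,0],[-0.001,-0.0015,0.006,0,0,0]]'
```

```text
t: 10.6
ee_pos: [0.5229, -0.1728, 0.1584]
orientation: [0.002, 1.0, -0.002, 0.001]
contact_force: [-1.1, -0.6, 5.7]
gripper_width: 0.0188
grasp_force: 81.0
```

```bash
python3 -m jog '[[0,0,0.002,0,0,0],[0,0,0.004,0,0,0],[0,0,0.005,0,0,0],[0,0,0.005,0,0,0],[0,0,0.005,0,0,0]]'
```

```text
t: 11.1
ee_pos: [0.523, -0.1728, 0.1561]
orientation: [0.002, 1.0, -0.002, 0.002]
contact_force: [-4.5, -0.3, 13.8]
gripper_width: 0.0185
grasp_force: 82.3
```

```bash
python3 -m jog '[[-0.0005,0,0.001,0,0,0],[-0.0005,0,0.001,0,0,0],[-0.0005,0,0.001,0,0,0],[-0.0005,0,0.001,0,0,0]]'
python3 - <<'E'
from h import *
S=[]
for n in("scene","side"):
    c=viewer.capture(n); u,v=px(c,[.523,-.173,.12]).astype(int)
    S.append(cv2.resize(c["img"][v-45:v+45,u-40:u+40],(400,450),interpolation=cv2.INTER_CUBIC))
cv2.imwrite("pics/crop4.png",np.hstack(S))
E
```

```text
t: 11.5
ee_pos: [0.523, -0.1728, 0.1561]
orientation: [0.002, 1.0, -0.002, 0.003]
contact_force: [-5.0, 2.0, 16.8]
gripper_width: 0.0188
grasp_force: 82.7
```

View pics/crop4.png

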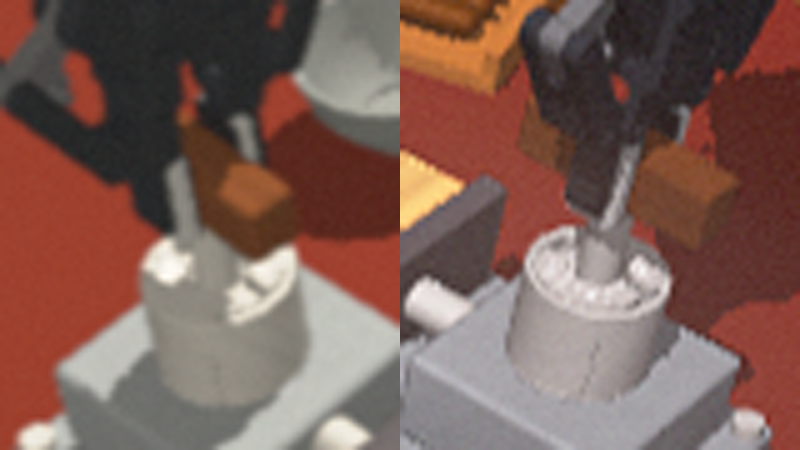

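The lugs have disappeared below the hub face and only the shaft stands in the bore (scene crop (215,265), side crop (600,260)). The tool stopped at z 0.156 with added force, so the key is home. I'm handing in.

```bash
python3 -c "
from station import bot
print(bot.job_done())"
```

```text
the job is handed in; nothing more can be done
None
```

I took the key out of its stand, got its lugs into the hub's slots and pushed it home, and handed the job in at about 11.6 s with the gripper still holding it down at 80 N; no verdict came back. The key was already in line with the slots, so the turning search wasn't needed.

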